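# Check the heat sink, then open the test fixture's cover and hold it

## Robot

A 6-joint arm with a two-finger parallel gripper is mounted at the origin on the work surface. World frame = base frame: x ahead of the robot, y to its left, z up, the work surface at z = 0. Lengths are in m, angles in rad, forces in N, time in s.
With the tool pointing down it reaches from about 0.375 to 0.925 m from the base axis. Payload 5.7 kg.
Tool frame: the origin (TCP) lies between the finger pads; the fingertips stand 22 mm ahead of it and the grasp point (between the pads) lies 3 mm ahead of it; z points along the fingers, y is the line along which they close (so a half turn about z gives the same grasp; the last joint's range is limited). The gripper opens to 88 mm and grips with 3 to 60 N. Pads are 20 mm wide; open, the fingers measure 115 mm over their backs; the gripper's body (75 mm by 178 mm) begins 61 mm behind the grasp point.
Start: joints at [1.143, 0.359, 1.51, -0, 1.272, -0.115], TCP at [0.185, 0.571, 0.212] pointing down, gripper open.
Joint ranges: [-2.97, 2.97], [-1.01, 2.36], [0.21, 2.38], [-0.96, 4.11], [0.2, 2.71], [-2.98, 2.98]. Speed limits (rad/s): [2.39, 2.39, 3.14, 3.14, 3.14, 3.14].

## Interface

Orientations are given as a unit quaternion [x, y, z, w].
In Python, from station import * gives the robot as it stands.
- The arm moves only by the shell command python3 -m creep 'ROWS' [OPENING]. ROWS is a JSON object of lists of equal length, an entry for each row: "travel": the shift along the tool's x, y, z in units of 0.15 m (1.0 is 0.15 m), a list of three; "turn": the turn about the tool's z in units of pi/2 rad (1.0 is pi/2 rad). A call has 1 to 12 rows; each row is the pose to reach, as a shift and turn from the pose commanded when the call began, along the tool's axes at that moment; what a row does not reach only later rows make up. A row lasts 1/8 s, in which the tool goes at most 62.5 mm and 10.7 degrees, less where a joint would pass 70% of its speed; a pose out of reach is approached as far as the arm can. A call with a number of a shift or a turn outside -1 to 1 is refused whole. A call with a gripper value outside its range is refused whole. OPENING is the opening, from 0 (shut) to 1 (fully open), set as the call begins (- or left out, the last holds). The fingers move at their own pace and stop on an object; the grip force is fixed at half the most. Time passes only in rows, so rows that repeat a pose let the fingers close. It gives the time, the measured TCP pose, the force, the opening and the grip force at its end, in the units of the state.
- get_obs(): the state, without advancing time (a new reading comes with each control period).
- snapshot(name): name is "scene" or "top" or "wrist"; returns a dict with "img" (384x512x3 uint8, red, green, blue), "fx", "fy", "cx", "cy" (pixels), "dist_coeffs" ([k1, k2, p1, p2, k3] as OpenCV has them; the pictures are not rectified), "R" (3x3) and "t" (3): a world point X has camera coordinates R X + t. Camera axes: x right, y down, z forward; pixel columns grow to the right and rows downward; lengths in m; the calibration is good to about 2 mm. A picture is of the moment at which its call begins. There is no depth.
- hand_in(): hands the job in; it is judged then, once.
Trained networks look in a picture, given as the dict that the camera call returned (one of the last four; its "shot" number tells which), for a name from the list of things; names that differ only in an ending like _2 or _b are one class to them, and where a whole thing is asked for, a point or a joint stands for the part that bears it (a point fixed in the world has none). Each returns a list of dicts, best first, with "confidence" (0 to 1); they miss things now and then, are a little off and sometimes report something else, mostly with a low value. They report only what shows in the picture. A call takes as long as a camera call. They do not tell look-alikes from the thing itself.
- look_for(picture, label): "at" ([x, y, z] in m, in the coordinates of the camera as it stood for that picture, good to about 4 mm: the middle of the surface that is visible of it).
- place_of(picture, label): "at" ([x, y, z] in m, in the coordinates of the camera as it stood for that picture, good to about 4 mm: a listed point, or the origin of a listed thing).
The state is a dict: "clock": time; "q": joint angles; "joint_velocities": joint speeds; "joint_efforts": joint torques, N m; "position": TCP position; "eef_rot": TCP orientation; "contact_force": force on the tool from outside, world axes, zero at the start; "ft_torque": the same for the moment, N m; "grip_width": finger opening in m; "grasp_force": force on a finger pad.
Only numpy, scipy, OpenCV 4.12 (cv2) and the standard library are available. Lean on these libraries where they do the work, as an engineer would, in place of code of your own. Each camera call takes 0.05 s, during which the arm holds its last target. There are 200 camera calls.

## Task

The component test fixture has just been run, so first take up the pocket infrared thermometer, point its lens at the middle of the finned heat sink on the fixture's side from 5 to 15 cm off, hold it steady there for a good second, and lay it back down on the bench without dropping it. Then, leaving the slide catch as it is, tug the cover up by its bow handle to learn whether it is caught: if it stops after a few millimetres, let it down again and slide the catch back to free it. Raise the cover to at least 50 degrees and finish while still holding it open by the handle, as it falls shut when let go; leave the other things on the bench where they are.

Things in the scene. Friction and masses are not known exactly. Their poses are not given: they have to be found in the camera images.
- fixture: Component test fixture: grey steel case fixed to the bench, 200 mm deep (x), 280 wide (y), 112 high with its cover, whose clear window shows a circuit board. Origin: centre of the underside, on the bench; x to the far (hinge) side, y to the heat sink's side, z up. Small posts and a knob stand 21 mm out of the near (-x) face. Position and yaw vary.
- sink_mid (a point): Middle of the fin edges of the aluminium heat sink on the fixture's +y side: 110 mm long, 66 high, upright fins, standing 32 mm off the case wall. The point lies 172 mm from the fixture's centre along +y, 50 mm above the bench. Axes as the fixture's; the fins face +y.
- cover (a joint): Cover angle, rad: 0 shut, grows as the near edge is raised, stop at 1.3. Cover 12 mm thick, 202 deep, 0.55 kg, hinged along its far top edge; 4 N at the handle lifts it, up to 10 N with a tight grip on the bar, and it falls shut if let go. If caught, it rises only about 0.022 rad (4 mm at the handle), then stops hard; if not, it comes up freely.
- cover_handle (a point): Middle of the bar of the cover's steel bow handle: round, 12 mm thick, 110 mm between posts, along the fixture's y, 40 mm above the cover's top (152 mm above the bench when shut), 25 mm to +y of the cover's middle; shut, it is 180 mm nearer than the hinge line and 52 mm above it. Moves with the cover. The bar can turn between the pads, so the tool may stay upright as the cover opens.
- cover_hinge (a point): Middle of the cover's hinge line, along the fixture's y at the far top edge of the case, 100 mm above the bench. A positive turn about +y opens the cover.
- catch (a joint): Slide catch on the cover, m: 0 fully forward (fixture +y), 0.018 fully back (-y, away from the handle), where the cover is always free. Starts at 0 to 0.005; about 2 N of friction, stays where left. Its hook goes under a strike inside the case, unseen and never set alike, so only a tug tells if it has caught. Slide it with the cover let down, not while pulling the cover up.
- catch_thumb (a point): Middle of the catch's ribbed steel thumb piece, a block 14 mm (fixture x) by 24 mm (y), its top 19 mm above the cover; this point is 12 mm above the cover (124 mm above the bench when shut), in line with the handle bar, 110 mm to -y of the handle's middle when fully forward; 37 mm are free between it and the handle's post.
- thermo: Pocket infrared thermometer, a slim grey stick lying on the bench, display up, 140 mm long, 0.09 kg. Body 32 mm wide, 24 high, from 70 mm behind the origin to 42 ahead of it, then a black round nozzle 21 mm thick with the lens at its end. Origin: on its underside, midway along its length; x points along the stick to the lens, z up.
- thermo_lens (a point): Centre of the thermometer's lens, 70 mm ahead of its origin and 12 mm above its underside; x points the way it looks.
- screwdriver: Bystander: screwdriver 160 mm long with a black handle 26 mm thick, lying on the bench. Origin: middle of its length, on the bench.
- multimeter: Bystander: handheld multimeter lying face up, 150 x 76 mm, 46 mm high over its dial. Origin: centre of its underside.
- solder_spool: Bystander: solder spool standing on end, 62 mm across, 46 mm high. Origin: centre of its underside.
There are look-alikes about, which are no part of the job. Leave any green or turquoise look-alike of the thermo alone.

How it is judged:
On the way, in this order (a step that is already met when the one before it is completed fails the run):
1. The thermometer, held clear of the bench, points at the middle of the heat sink from 40 to 160 mm, within 20 mm, steadily for 1 s (contact force between the fingers and thermo above 1 N and height (world z) of thermo above 0.01 m and x of sink_mid in the frame of thermo_lens between 0.04 and 0.16 m and y of sink_mid in the frame of thermo_lens between -0.02 and 0.02 m and z of sink_mid in the frame of thermo_lens between -0.02 and 0.02 m and linear speed of thermo below 0.03 m/s), for 0.9 s.
2. The thermometer lies on the bench again, let go (height (world z) of thermo_lens below 0.025 m and height (world z) of thermo below 0.035 m and contact force between the fingers and thermo below 0.1 N and linear speed of thermo below 0.02 m/s), for 0.2 s.
3. The cover is tugged up (to the catch, or beyond if it is free) with the catch not yet slid back (value of joint cover above 0.01 rad and value of joint catch below 0.008 m), for 0.1 s.
At the end, for the whole second after the job is handed in: The cover stands still at 0.82 rad (47 degrees) or more with the fingers holding it at its handle (over 1 N of contact, the grip point within 70 mm of the handle's middle), and the thermometer lies on the bench, untouched and at rest (value of joint cover above 0.82 rad and velocity of joint cover between -0.1 and 0.1 rad/s and contact force between the fingers and cover above 1 N and height (world z) of thermo_lens below 0.025 m and height (world z) of thermo below 0.035 m and contact force between the arm and thermo below 0.1 N and linear speed of thermo below 0.02 m/s and distance between the grasp point and cover_handle below 0.07 m); the arm keeps its last pose, push and grip.
It fails at once if the thermometer is let go above the bench (height (world z) of thermo_lens above 0.035 m and height (world z) of thermo above 0.025 m and contact force between anything else and thermo below 0.01 N).
It fails at once if the screwdriver is disturbed (distance of screwdriver from where it was at the start of the episode above 0.03 m).
It fails at once if the multimeter is disturbed (distance of multimeter from where it was at the start of the episode above 0.03 m).
It fails at once if the solder spool is disturbed (distance of solder_spool from where it was at the start of the episode above 0.03 m).
It also fails if it takes over 72 s, if anything falls off the work surface, if the arm or the gripper's body presses on something with over 40 N, if the wrist force passes 120 N, or if a joint passes its speed limit or range.

## Working session

There is one attempt and no reset: what is moved stays moved. The work goes in short steps, Python scripts to look and compute and a shell command to move; the robot and the scene stay as the last step left them, time stands still between calls to the robot, and variables do not carry over. Pictures are saved under pics/ and viewed, at most 10 in all, crops included, and the job is handed in when it is done.

```bash
mkdir -p pics; cat > h.py <<'E'
from station import *
import numpy as np, cv2
from scipy.spatial.transform import Rotation as Ro
def W(p,x): return np.array(p["R"]).T@(np.array(x)-np.array(p["t"]))
def save(p,n): cv2.imwrite("pics/"+n,cv2.cvtColor(np.array(p["img"]),cv2.COLOR_RGB2BGR))
def px(p,X):
    r=cv2.Rodrigues(np.array(p["R"]))[0]
    K=np.array([[p["fx"],0,p["cx"]],[0,p["fy"],p["cy"]],[0,0,1]])
    return cv2.projectPoints(np.array([X],float),r,np.array(p["t"],float),K,np.array(p["dist_coeffs"]))[0].ravel()
def ray(p,uv,z):
    K=np.array([[p["fx"],0,p["cx"]],[0,p["fy"],p["cy"]],[0,0,1]])
    n=cv2.undistortPoints(np.array([[uv]],float),K,np.array(p["dist_coeffs"])).ravel()
    R=np.array(p["R"]);c=-R.T@np.array(p["t"]);d=R.T@np.array([n[0],n[1],1]);return c+d*(z-c[2])/d[2]
def mv(X):
    "shift in tool axes and units to bring TCP to X"
    o=get_obs();return Ro.from_quat(o["eef_rot"]).inv().apply(np.array(X)-o["position"])/0.15
E
python3 - <<'E'
from h import *
np.set_printoptions(precision=3,suppress=True)
o=get_obs();print(o["position"],Ro.from_quat(o["eef_rot"]).as_matrix(),o["clock"],o["grip_width"])
for c in("scene","top"):
    p=snapshot(c);save(p,c+"0.png")
    for l in("fixture","sink_mid","cover_handle","cover_hinge","catch_thumb","thermo","thermo_lens","screwdriver","multimeter","solder_spool"):
        for d in place_of(p,l)[:3]:
            X=W(p,d["at"]);print(c,l,round(d["confidence"],2),X,px(p,X))
E
```

```text
[0.184 0.57  0.212] [[-0.951  0.308 -0.001]
 [ 0.308  0.951 -0.002]
 [ 0.    -0.002 -1.   ]] 0.0 0.08801551714747458
scene fixture 0.94 [ 0.533  0.001 -0.   ] [252.782 216.706]
scene sink_mid 0.68 [0.51  0.168 0.052] [303.005 208.25 ]
scene cover_handle 0.77 [0.458 0.011 0.152] [260.247 169.505]
scene cover_hinge 0.56 [0.633 0.018 0.098] [251.571 219.008]
scene catch_thumb 0.4 [ 0.47  -0.096  0.127] [228.247 173.257]
scene thermo 0.71 [ 0.414  0.32  -0.005] [346.69  206.523]
scene thermo 0.65 [ 0.244  0.269 -0.001] [335.032 173.466]
scene thermo 0.48 [0.36  0.479 0.005] [391.013 200.27 ]
scene thermo_lens 0.82 [0.347 0.331 0.011] [350.828 191.151]
scene thermo_lens 0.72 [0.419 0.441 0.014] [381.657 208.506]
scene thermo_lens 0.6 [0.277 0.325 0.009] [349.768 178.82 ]
scene screwdriver 0.74 [ 0.47  -0.326 -0.001] [169.444 191.395]
scene screwdriver 0.19 [0.457 0.014 0.153] [261.088 169.227]
scene multimeter 0.87 [ 0.707 -0.366 -0.002] [132.596 238.724]
top fixture 0.93 [ 0.54   0.003 -0.001] [285.382 192.466]
top sink_mid 0.59 [0.51  0.169 0.047] [229.199 200.064]
top cover_handle 0.62 [0.459 0.013 0.153] [283.423 215.673]
top cover_hinge 0.3 [0.416 0.316 0.   ] [181.649 231.922]
top catch_thumb 0.45 [ 0.47  -0.095  0.122] [322.933 212.866]
top thermo 0.9 [0.415 0.318 0.001] [180.931 232.084]
top thermo 0.67 [ 0.241  0.263 -0.001] [196.939 291.558]
top thermo 0.59 [0.358 0.478 0.   ] [127.031 250.448]
top thermo_lens 0.85 [0.348 0.33  0.01 ] [175.211 254.841]
top thermo_lens 0.82 [0.268 0.326 0.016] [174.947 282.637]
top thermo_lens 0.68 [0.423 0.441 0.007] [140.019 229.126]
top screwdriver 0.85 [ 0.469 -0.329  0.002] [396.043 217.054]
top screwdriver 0.37 [0.636 0.014 0.101] [282.959 154.211]
top multimeter 0.68 [0.456 0.013 0.154] [283.403 216.494]
top multimeter 0.58 [ 0.706 -0.365 -0.003] [405.043 140.746]
top solder_spool 0.97 [0.817 0.049 0.002] [271.642 104.606]
```

```bash
python3 -c "
import cv2
a=cv2.imread('pics/top0.png')[60:320,90:440];cv2.imwrite('pics/t.png',cv2.resize(a,None,fx=2.2,fy=2.2,interpolation=2))"
```

```text
(no output)
```

View pics/t.png

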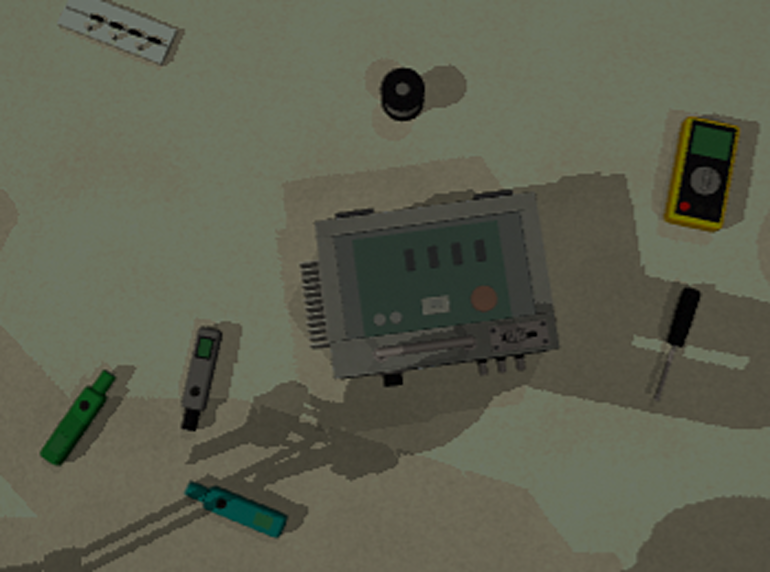

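The grey stick at crop pixel (200,378) is the thermometer, with its nozzle toward the robot. The green and turquoise sticks are the decoys. The fixture is in the middle with its heat sink on the left, the handle at about (425,348) and the catch at (520,337).

```bash
python3 - <<'E'
from h import *
o=get_obs();R=Ro.from_quat(o["eef_rot"]).as_matrix()
print(mv([0.412,0.319,0.16]),"tool yaw",np.degrees(np.arctan2(R[1,0],R[0,0])),"stick",np.degrees(np.arctan2(.0125,-.067)))
E
```

```text
[-1.95897184 -1.13103487  0.34962713] tool yaw 162.0762869898926 stick 169.43198579099067
```

```bash
python3 -m creep '{"travel":[[-0.3,-0.17,0.0],[-0.6,-0.34,0.1],[-0.9,-0.52,0.2],[-0.98,-0.56,0.2]],"turn":[-0.02,-0.04,-0.06,-0.08]}' 1
python3 -m creep '{"travel":[[-0.3,-0.17,0.05],[-0.6,-0.36,0.1],[-0.9,-0.52,0.15],[-0.98,-0.57,0.15],[-0.98,-0.57,0.15]],"turn":[0,0,0,0,0]}'
python3 - <<'E'
from h import *
np.set_printoptions(precision=3,suppress=True)
o=get_obs();R=Ro.from_quat(o["eef_rot"]).as_matrix()
print(o["position"],np.degrees(np.arctan2(R[1,0],R[0,0])),o["q"])
p=snapshot("wrist");save(p,"w1.png")
for l in("thermo","thermo_lens"):
    for f in (place_of,look_for):
        for d in f(p,l)[:3]:
            X=W(p,d["at"]);print(f.__name__,l,round(d["confidence"],2),X,px(p,X))
E
```

```text
clock: 1.6
position: [0.2996, 0.4427, 0.1813]
eef_rot: [0.094, 0.996, -0.001, -0.001]
contact_force: [0.0, -0.2, -1.1]
grip_width: 0.0884
grasp_force: 0.0
clock: 2.22
position: [0.4274, 0.3341, 0.16]
eef_rot: [0.094, 0.996, 0.0, -0.0]
contact_force: [-0.7, -0.6, -0.3]
grip_width: 0.0878
grasp_force: 0.0
[0.427 0.334 0.16 ] 169.1684391229387 [ 0.536  0.332  1.698  0.     1.112 -0.846]
call thermo 0.8 [ 0.415  0.318 -0.002] [235.761 164.334]
call thermo 0.8 [0.363 0.478 0.001] [382.794  84.021]
call thermo 0.85 [0.417 0.317 0.022] [234.149 170.903]
call thermo 0.72 [0.354 0.478 0.026] [393.976  70.732]
call thermo 0.6 [0.262 0.284 0.022] [160.948   6.066]
call thermo_lens 0.78 [0.348 0.328 0.013] [231.095  97.74 ]
call thermo_lens 0.78 [0.268 0.326 0.014] [211.072   6.608]
call thermo_lens 0.61 [0.423 0.441 0.013] [356.298 152.118]
call thermo_lens 0.74 [0.263 0.281 0.026] [157.101   6.82 ]
call thermo_lens 0.64 [0.353 0.478 0.023] [392.411  71.057]
call thermo_lens 0.59 [0.412 0.315 0.026] [230.396 166.55 ]
```

View pics/w1.png

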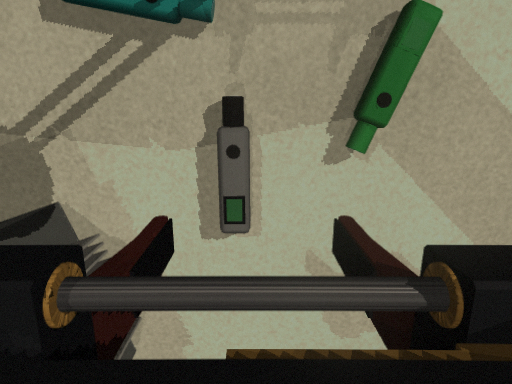

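The wrist view shows the grey stick at columns 218–250, already aligned with the tool. The nozzle is at (233,110).

```bash
python3 - <<'E'
from h import *
print(mv([0.418,0.318,0.026]))
E
```

```text
[ 0.03179074 -0.12324051  0.89430099]
```

```bash
python3 -m creep '{"travel":[[0.03,-0.12,0.2],[0.03,-0.12,0.45],[0.03,-0.12,0.7],[0.03,-0.12,0.85],[0.03,-0.12,0.89],[0.03,-0.12,0.89]],"turn":[0,0,0,0,0,0]}' 1
python3 -m creep '{"travel":[[0,0,0],[0,0,0],[0,0,0],[0,0,0],[0,0,0],[0,0,0]],"turn":[0,0,0,0,0,0]}' 0
```

```text
clock: 3.22
position: [0.4192, 0.318, 0.0267]
eef_rot: [0.093, 0.996, -0.0, -0.0]
contact_force: [-0.0, -0.0, 0.0]
grip_width: 0.088
grasp_force: 0.0
clock: 3.98
position: [0.4194, 0.3174, 0.0264]
eef_rot: [0.093, 0.996, -0.0, -0.0]
contact_force: [0.4, -0.3, -0.3]
grip_width: 0.0309
grasp_force: 0.0
```

```bash
python3 -m creep '{"travel":[[0,0,0],[0,0,0],[0,0,-0.06],[0,0,-0.15],[0,0,-0.25],[0,0,-0.25]],"turn":[0,0,0,0,0,0]}' 0
python3 - <<'E'
from h import *
np.set_printoptions(precision=4,suppress=True)
# tighten fixture pose with one more set of looks
L={"fixture":(0,0),"sink_mid":(0,.172),"cover_handle":(-.08,.025),"cover_hinge":(.1,0),"catch_thumb":(-.08,-.087)}
A=[];B=[]
for c in("scene","top","scene","top"):
    p=snapshot(c)
    for l,v in L.items():
        for d in place_of(p,l)[:1]:
            X=W(p,d["at"])
            if abs(X[0]-.53)<.13 and abs(X[1])<.2: A.append(v);B.append(X[:2])
A=np.array(A);B=np.array(B);a=A-A.mean(0);b=B-B.mean(0)
th=np.arctan2((a[:,0]*b[:,1]-a[:,1]*b[:,0]).sum(),(a*b).sum());r=np.array([[np.cos(th),-np.sin(th)],[np.sin(th),np.cos(th)]])
t=B.mean(0)-r@A.mean(0)
print("yaw",np.degrees(th),t);print(np.c_[A,B-(A@r.T+t)])
for l,v in L.items():print(l,r@v+t)
s=r@[0,.172]+t;yh=r[:,1]
o=get_obs();R=Ro.from_quat(o["eef_rot"]).as_matrix()
tip=s+yh*(0.1+0.074);print("tcp target",tip, mv([*tip,0.0645]),"yaw now",np.degrees(np.arctan2(R[1,0],R[0,0])),"want",np.degrees(np.arctan2(-yh[1],-yh[0])),o["position"],o["grip_width"],o["grasp_force"])
E
```

```text
clock: 4.72
position: [0.4206, 0.3182, 0.0658]
eef_rot: [0.093, 0.996, 0.001, 0.001]
contact_force: [-0.3, -0.9, -0.2]
grip_width: 0.0007
grasp_force: 0.0
yaw 8.619258649056928 [0.5375 0.0012]
[[ 0.      0.     -0.0017  0.0006]
 [ 0.      0.172   0.0003  0.0012]
 [-0.08    0.025   0.0027 -0.0022]
 [ 0.1     0.     -0.0014  0.0022]
 [-0.08   -0.087  -0.0049 -0.    ]
 [ 0.      0.      0.0026 -0.0008]
 [ 0.      0.172  -0.0033 -0.0012]
 [-0.08    0.025   0.0044  0.0004]
 [ 0.1     0.      0.0008 -0.0024]
 [-0.08   -0.087  -0.0003  0.0013]
 [ 0.      0.     -0.0051 -0.0002]
 [ 0.      0.172  -0.0012  0.0004]
 [-0.08    0.025   0.0041  0.0003]
 [ 0.1     0.     -0.0023 -0.0002]
 [-0.08   -0.087  -0.0017  0.0004]
 [ 0.      0.      0.002  -0.0008]
 [ 0.      0.172  -0.0013  0.0019]
 [-0.08    0.025   0.0028 -0.0001]
 [ 0.1     0.      0.0023 -0.0011]
 [-0.08   -0.087   0.0014  0.0002]]
fixture [0.5375 0.0012]
sink_mid [0.5117 0.1712]
cover_handle [0.4546 0.0139]
cover_hinge [0.6363 0.0162]
catch_thumb [ 0.4714 -0.0968]
tcp target [0.4856 0.3433] [-0.4019  0.2509 -0.0037] yaw now 169.2766724003599 want -81.38074135094307 [0.4194 0.3175 0.0639] 0.0003133592657549811 0.0
```

```bash
python3 - <<'E'
from h import *
np.set_printoptions(precision=3,suppress=True)
for c in("wrist","top"):
    p=snapshot(c);save(p,c+"2.png")
    for l in("thermo","thermo_lens"):
        for d in place_of(p,l)[:3]:
            X=W(p,d["at"]);print(c,l,round(d["confidence"],2),X,px(p,X))
E
```

```text
wrist thermo 0.89 [ 0.418  0.317 -0.   ] [251.652 195.685]
wrist thermo 0.71 [0.364 0.476 0.004] [463.657  83.175]
wrist thermo_lens 0.92 [0.349 0.326 0.012] [246.377 102.805]
wrist thermo_lens 0.74 [0.419 0.438 0.012] [418.151 172.313]
top thermo 0.62 [ 0.244  0.262 -0.001] [197.53  290.586]
top thermo 0.55 [0.359 0.475 0.001] [128.251 250.153]
top thermo 0.52 [0.417 0.318 0.004] [180.764 231.407]
top thermo_lens 0.83 [0.349 0.331 0.01 ] [174.95  254.282]
top thermo_lens 0.79 [0.267 0.327 0.015] [174.701 282.777]
top thermo_lens 0.43 [0.414 0.314 0.001] [182.084 232.551]
```

View pics/wrist2.png

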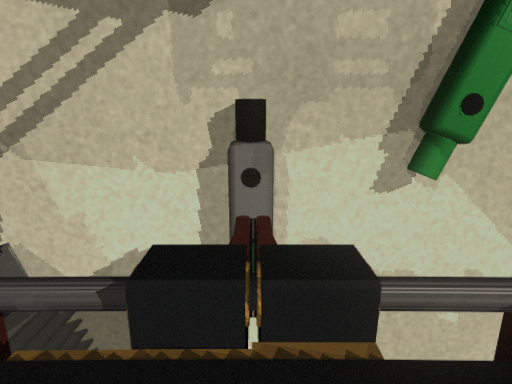

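The fingers closed above the stick, which hasn't moved. I lifted before the grip force was confirmed, so I'll retry and check the force first.

```bash
python3 -m creep '{"travel":[[0,0,0],[0,0,0],[0,0,0],[0,0,0],[0,0,0],[0,0,0],[0,0,0.1],[0,0,0.2],[0,0,0.26],[0,0,0.26]],"turn":[0,0,0,0,0,0,0,0,0,0]}' 1
python3 -m creep '{"travel":[[0,0,0],[0,0,0],[0,0,0],[0,0,0],[0,0,0],[0,0,0],[0,0,0],[0,0,0],[0,0,0],[0,0,0]],"turn":[0,0,0,0,0,0,0,0,0,0]}' 0
```

```text
clock: 7.48
position: [0.4185, 0.3169, 0.0237]
eef_rot: [0.093, 0.996, -0.001, -0.001]
contact_force: [-0.5, -0.6, 0.2]
grip_width: 0.088
grasp_force: 0.0
clock: 8.72
position: [0.4194, 0.3175, 0.0249]
eef_rot: [0.093, 0.996, -0.0, -0.0]
contact_force: [0.8, 0.2, -0.0]
grip_width: 0.0005
grasp_force: 0.0
```

```bash
python3 - <<'E'
from h import *
np.set_printoptions(precision=3,suppress=True)
p=snapshot("wrist");q=snapshot("scene")
a=cv2.resize(np.array(q["img"])[150:250,280:420],(560,400),interpolation=2)
o=get_obs();print(o["position"],px(p,o["position"]),px(q,o["position"]))
im=np.zeros((400,800,3),np.uint8);im[:, :560]=a;im[:180,560:]=cv2.resize(np.array(p["img"]),(240,180))
save({"img":im},"c3.png")
for d in place_of(p,"thermo")[:2]:print(W(p,d["at"]))
E
```

```text
[0.419 0.317 0.025] [253.171 228.397] [347.184 201.506]
[0.417 0.316 0.001]
[ 0.364  0.476 -0.   ]
```

View pics/c3.png

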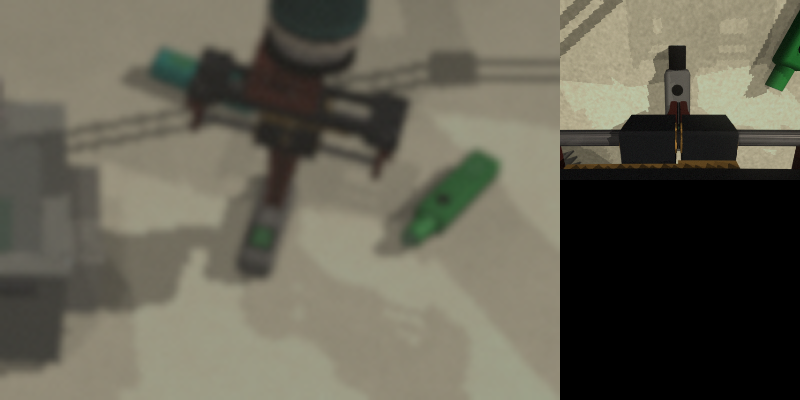

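```bash
python3 - <<'E'
from h import *
np.set_printoptions(precision=3,suppress=True)
p=snapshot("wrist")
a=np.array(p["img"])[120:320,150:360];a=np.clip(a.astype(float)*2,0,255).astype(np.uint8)
save({"img":cv2.resize(a,(630,600),interpolation=cv2.INTER_CUBIC)},"c4.png")
o=get_obs();R=Ro.from_quat(o["eef_rot"])
for s in(0,.003,.022):print(s,px(p,o["position"]+R.apply([0,0,s])))
for s in(-.01,.01):print(s,px(p,o["position"]+R.apply([s,0,.022])))
print("tail",px(p,[.417+.0687,.317-.013,.024]),o["q"],o["joint_efforts"])
E
```

```text
0 [253.123 228.425]
0.003 [253.117 226.535]
0.022 [253.08  215.807]
-0.01 [253.081 230.239]
0.01 [253.079 201.026]
tail [251.729 327.789] [ 0.517  0.502  1.854 -0.     0.786 -0.867] [ -0.001 -49.568 -16.119   0.025   0.067   0.   ]
```

View pics/c4.png

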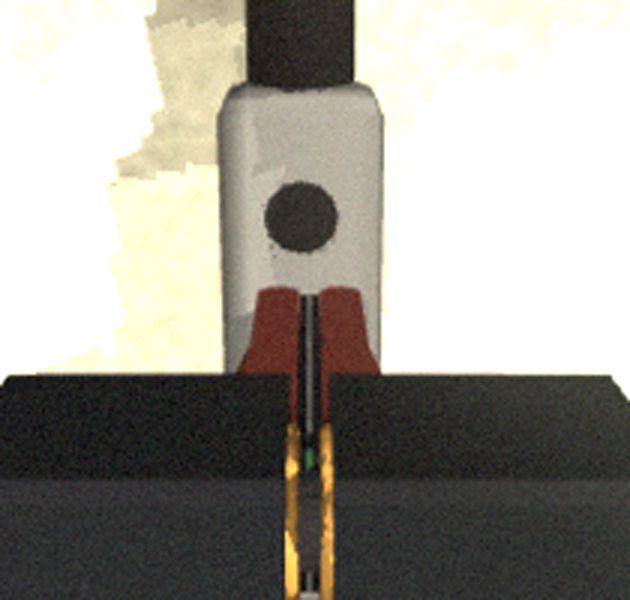

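```bash
python3 -m creep '{"travel":[[0,0,-0.1],[0,0,-0.2],[0,0,-0.2],[0,0,-0.2],[0,0,-0.2],[0,0,-0.2],[0,0,-0.2],[0,0,-0.1],[0,0,0],[0,0,0.02],[0,0,0.02]],"turn":[0,0,0,0,0,0,0,0,0,0,0]}' 1
python3 -m creep '{"travel":[[0,0,0.01],[0,0,0.02]],"turn":[0,0]}'
python3 - <<'E'
from h import *
p=snapshot("wrist");a=np.array(p["img"])[120:360,90:420];a=np.clip(a.astype(float)*1.3,0,255).astype(np.uint8)
save({"img":cv2.resize(a,(660,480),interpolation=cv2.INTER_CUBIC)},"c5.png")
o=get_obs();R=Ro.from_quat(o["eef_rot"])
for s in(-.044,.044):print(s,px(p,o["position"]+R.apply([.01,s,.022])),px(p,o["position"]+R.apply([.01,s,0])))
E
```

```text
clock: 10.3
position: [0.419, 0.3172, 0.0213]
eef_rot: [0.093, 0.996, -0.0, -0.001]
contact_force: [0.1, -0.8, -0.4]
grip_width: 0.0877
grasp_force: 0.0
clock: 10.55
position: [0.4197, 0.3176, 0.0192]
eef_rot: [0.093, 0.996, 0.0, 0.0]
contact_force: [-0.2, 0.7, -1.0]
grip_width: 0.0878
grasp_force: 0.0
-0.044 [184.21999902 200.77525216] [176.16321616 211.80913236]
0.044 [321.59739689 200.71905705] [329.71868927 211.74627757]
```

View pics/c5.png

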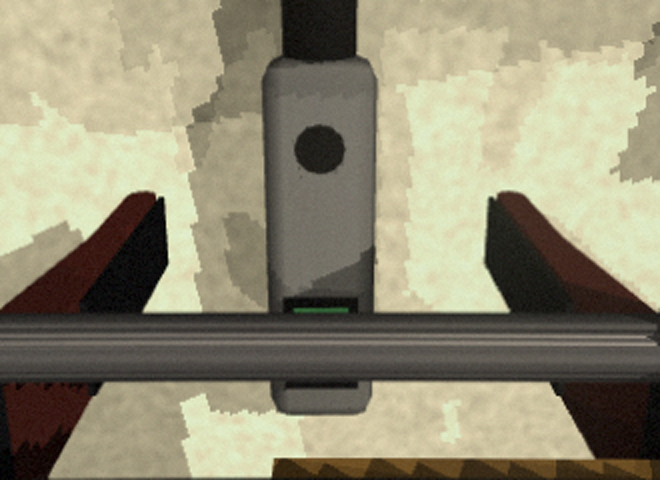

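The tool is below where its fingertips should already meet the bench, yet nothing touches. So the fingertips are about 25–30 mm less far ahead of the reported TCP than stated. I'll feel for the bench gently.

```bash
python3 -m creep '{"travel":[[0,0,0.03],[0,0,0.06],[0,0,0.06]],"turn":[0,0,0]}'
python3 -m creep '{"travel":[[0,0,0.02],[0,0,0.04],[0,0,0.04]],"turn":[0,0,0]}'
python3 -m creep '{"travel":[[0,0,0.015],[0,0,0.03],[0,0,0.03]],"turn":[0,0,0]}'
```

```text
clock: 10.98
position: [0.419, 0.3172, 0.0095]
eef_rot: [0.093, 0.996, -0.0, -0.0]
contact_force: [-0.3, -0.2, -0.1]
grip_width: 0.0875
grasp_force: 0.0
clock: 11.35
position: [0.4192, 0.3173, 0.0037]
eef_rot: [0.093, 0.996, -0.0, -0.0]
contact_force: [-0.6, 0.2, 0.2]
grip_width: 0.0877
grasp_force: 0.0
clock: 11.72
position: [0.4192, 0.3174, -0.0008]
eef_rot: [0.093, 0.996, -0.0, -0.0]
contact_force: [0.2, 0.0, 0.3]
grip_width: 0.0878
grasp_force: 0.0
```

```bash
python3 -m creep '{"travel":[[0,0,0],[0,0,0],[0,0,0],[0,0,0],[0,0,0],[0,0,0],[0,0,0],[0,0,0],[0,0,0]],"turn":[0,0,0,0,0,0,0,0,0]}' 0
```

```text
clock: 12.85
position: [0.4193, 0.3174, -0.0006]
eef_rot: [0.093, 0.996, -0.0, -0.0]
contact_force: [-0.1, -0.3, 2.0]
grip_width: 0.0318
grasp_force: 30.0
```

```bash
python3 -m creep '{"travel":[[0,0,-0.1],[0,0,-0.25],[-0.1,0.05,-0.25],[-0.2,0.12,-0.25],[-0.3,0.2,-0.25],[-0.4,0.25,-0.25],[-0.4,0.25,-0.25],[-0.4,0.25,-0.25],[-0.4,0.25,-0.25]],"turn":[0,0,-0.1,-0.2,-0.3,-0.4,-0.5,-0.6,-0.6]}' 0
python3 -m creep '{"travel":[[0,0,0],[0,0,0],[0,0,0],[0,0,0],[0,0,0],[0,0,0],[0,0,0],[0,0,0]],"turn":[-0.1,-0.2,-0.3,-0.4,-0.5,-0.6,-0.61,-0.61]}' 0
python3 - <<'E'
from h import *
np.set_printoptions(precision=4,suppress=True)
o=get_obs();R=Ro.from_quat(o["eef_rot"]).as_matrix()
print("yaw",np.degrees(np.arctan2(R[1,0],R[0,0])),o["position"],o["q"])
for c in("scene","top","wrist"):
    p=snapshot(c);save(p,c+"6.png")
    for l in("thermo","thermo_lens"):
        for d in place_of(p,l)[:3]:
            X=W(p,d["at"]);print(c,l,round(d["confidence"],2),X,px(p,X))
E
```

```text
clock: 13.98
position: [0.4855, 0.3433, 0.0377]
eef_rot: [-0.368, 0.93, 0.0, 0.0]
contact_force: [0.3, -0.1, -0.6]
grip_width: 0.0321
grasp_force: 30.0
clock: 14.98
position: [0.4854, 0.3432, 0.0372]
eef_rot: [0.754, -0.656, 0.0, -0.0]
contact_force: [-0.1, 0.2, -0.8]
grip_width: 0.0317
grasp_force: 30.0
yaw -82.05846684029798 [0.4854 0.3432 0.0372] [ 0.4993  0.553   1.69   -0.0001  0.8985 -2.7808]
scene thermo 0.78 [0.4834 0.3424 0.035 ] [354.3712 213.4782]
scene thermo 0.71 [0.3597 0.4798 0.0036] [391.251  200.5109]
scene thermo 0.66 [0.2469 0.2628 0.0017] [333.6209 173.1408]
scene thermo_lens 0.8 [0.2747 0.3304 0.011 ] [351.2295 178.3228]
scene thermo_lens 0.61 [0.4925 0.2723 0.0483] [334.1525 209.741 ]
scene thermo_lens 0.58 [0.4189 0.4392 0.0143] [381.1856 208.3615]
top thermo 0.6 [0.488  0.3388 0.0404] [171.8207 206.8869]
top thermo 0.59 [ 0.2454  0.2636 -0.001 ] [196.8668 290.0624]
top thermo 0.48 [0.358  0.4795 0.0026] [126.3662 250.6337]
top thermo_lens 0.86 [0.2692 0.3284 0.0152] [174.1218 282.0277]
top thermo_lens 0.74 [0.4993 0.2712 0.047 ] [194.4185 203.13  ]
top thermo_lens 0.62 [0.425  0.4403 0.0114] [139.6588 228.2653]
wrist thermo 0.6 [0.487  0.3404 0.0373] [249.9114 223.714 ]
wrist thermo_lens 0.79 [0.496  0.2693 0.0478] [251.8621  93.4188]
```

View pics/wrist6.png

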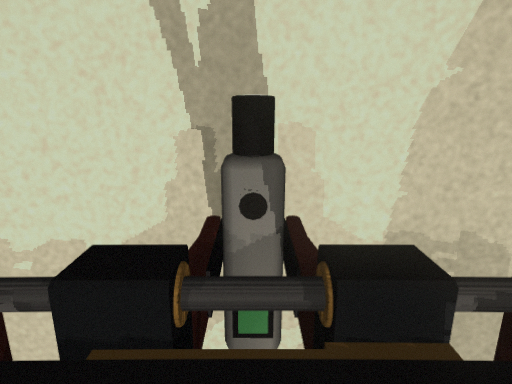

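The thermometer is held straight between the pads with its nozzle up at (253,125). The aim line passes within about 3 mm of the sink's middle at 100 mm. I'll hold it there, then lower it.

```bash
python3 -m creep '{"travel":[[0,0,0],[0,0,0],[0,0,0],[0,0,0],[0,0,0],[0,0,0],[0,0,0],[0,0,0],[0,0,0],[0,0,0],[0,0,0]],"turn":[0,0,0,0,0,0,0,0,0,0,0]}' 0
python3 -m creep '{"travel":[[0,0,0.06],[0,0,0.12],[0,0,0.18],[0,0,0.22],[0,0,0.24],[0,0,0.25],[0,0,0.255],[0,0,0.255]],"turn":[0,0,0,0,0,0,0,0]}' 0
```

```text
clock: 16.8
position: [0.4853, 0.3431, 0.0369]
eef_rot: [0.756, -0.655, -0.0, 0.0]
contact_force: [0.0, 0.5, -0.9]
grip_width: 0.0315
grasp_force: 30.0
clock: 17.8
position: [0.4853, 0.3431, -0.0006]
eef_rot: [0.756, -0.655, 0.0, 0.0]
contact_force: [-2.3, -1.1, 6.6]
grip_width: 0.0316
grasp_force: 30.0
```

```bash
python3 -m creep '{"travel":[[0,0,0],[0,0,0],[0,0,0],[0,0,0],[0,0,0],[0,0,-0.1],[0,0,-0.3],[0,0,-0.6],[0,0,-0.9],[0,0,-1],[0,0,-1]],"turn":[0,0,0,0,0,0,0,0,0,0,0]}' 1
python3 -m creep '{"travel":[[0,0,-0.2],[0,0,-0.4],[0,0,-0.4]],"turn":[0,0,0]}'
python3 - <<'E'
from h import *
np.set_printoptions(precision=3,suppress=True)
p=snapshot("scene")
for l in("thermo","thermo_lens"):
    for d in place_of(p,l)[:3]:print(l,d["confidence"],W(p,d["at"]))
print(mv([.4565,.0135,.21]))
E
```

```text
clock: 19.18
position: [0.4859, 0.3435, 0.1498]
eef_rot: [0.756, -0.655, 0.0, -0.001]
contact_force: [-0.4, -0.5, -0.7]
grip_width: 0.0877
grasp_force: 0.0
clock: 19.55
position: [0.4859, 0.3435, 0.2088]
eef_rot: [0.756, -0.655, 0.0, -0.001]
contact_force: [0.1, 0.1, 0.3]
grip_width: 0.0879
grasp_force: 0.0
thermo 0.9 [ 0.488  0.342 -0.003]
thermo 0.75 [ 0.244  0.266 -0.001]
thermo 0.68 [0.361 0.479 0.001]
thermo_lens 0.71 [0.495 0.274 0.011]
thermo_lens 0.54 [0.274 0.328 0.01 ]
[ 2.145  0.494 -0.019]
```

```bash
python3 -m creep '{"travel":[[0.3,0.08,0],[0.65,0.16,0],[1.0,0.24,0],[1.0,0.24,0]],"turn":[0,0,-0.01,-0.01]}'
python3 -m creep '{"travel":[[0.35,0.08,0],[0.7,0.16,0],[0.95,0.2,0],[0.95,0.2,0],[0.95,0.2,0]],"turn":[0,0,0,0,0]}'
python3 - <<'E'
from h import *
np.set_printoptions(precision=4,suppress=True)
p=snapshot("wrist");save(p,"w7.png")
for l in("cover_handle","catch_thumb"):
    for d in place_of(p,l)[:2]:
        X=W(p,d["at"]);print(l,d["confidence"],X,px(p,X),mv([*X[:2],.131]))
p=snapshot("top")
for d in place_of(p,"cover_handle")[:1]:print(W(p,d["at"]))
E
```

```text
clock: 20.2
position: [0.4647, 0.2005, 0.2064]
eef_rot: [0.753, -0.658, 0.009, 0.008]
contact_force: [0.3, 0.4, -0.3]
grip_width: 0.0878
grasp_force: 0.0
clock: 20.82
position: [0.4465, 0.1088, 0.2032]
eef_rot: [0.729, -0.682, 0.047, 0.029]
contact_force: [0.2, 0.5, -0.6]
grip_width: 0.088
grasp_force: 0.0
cover_handle 0.62 [0.4558 0.0124 0.1499] [250.118   74.0626] [ 0.5928 -0.0053  0.5492]
[0.4567 0.0156 0.1499]
```

View pics/w7.png

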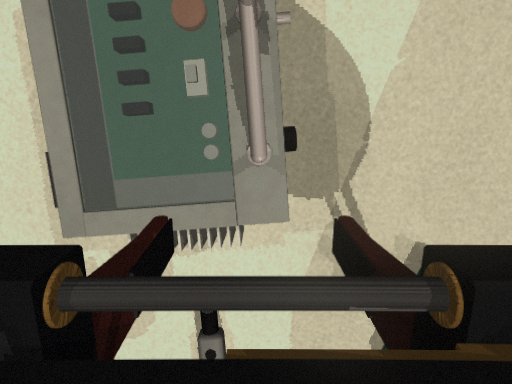

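The picture shows the bar running from (248,5) to (258,155), in line with the tool. The arm stopped short because joint 6 is at its limit, so I'll use the half-turned grasp.

```bash
python3 -m creep '{"travel":[[0,0,0],[0,0,0],[0,0,0],[0,0,0],[0,0,0],[0,0,0],[0,0,0],[0,0,0],[0,0,0],[0,0,0]],"turn":[0.11,0.22,0.33,0.44,0.55,0.66,0.77,0.88,1,1]}'
python3 -m creep '{"travel":[[0,0,0],[0,0,0],[0,0,0],[0,0,0],[0,0,0],[0,0,0],[0,0,0],[0,0,0],[0,0,0],[0,0,0]],"turn":[0.11,0.22,0.33,0.44,0.55,0.66,0.77,0.88,1,1]}'
python3 - <<'E'
from h import *
np.set_printoptions(precision=4,suppress=True)
o=get_obs();R=Ro.from_quat(o["eef_rot"]).as_matrix()
print("yaw",np.degrees(np.arctan2(R[1,0],R[0,0])),R[:,2],o["position"],o["q"])
p=snapshot("wrist");save(p,"w8.png")
for l in("cover_handle","catch_thumb"):
    for d in place_of(p,l)[:2]:
        X=W(p,d["at"]);print(l,d["confidence"],X,px(p,X))
print(mv([.4562,.0138,.131]))
E
```

```text
clock: 22.32
position: [0.4462, 0.1092, 0.2033]
eef_rot: [-0.035, 0.998, -0.053, 0.012]
contact_force: [-0.7, 0.7, 0.6]
grip_width: 0.0879
grasp_force: 0.0
clock: 23.58
position: [0.4462, 0.1091, 0.2033]
eef_rot: [0.68, 0.731, -0.029, 0.046]
contact_force: [-0.3, 0.8, -0.2]
grip_width: 0.0878
grasp_force: 0.0
yaw 94.12718987939648 [ 0.0285 -0.1055 -0.994 ] [0.4462 0.1091 0.2033] [ 0.1825  0.1688  1.8139 -0.1195  1.1526  0.1576]
cover_handle 0.62 [0.4518 0.0142 0.1475] [249.9769 296.8244]
[-0.5822  0.01    0.5478]
```

```bash
python3 - <<'E'
from h import *
print(mv([.4562,.0138,.19]))
E
python3 -m creep '{"travel":[[-0.2,0,0],[-0.4,0,0.05],[-0.58,0.03,0.1],[-0.61,0.03,0.13],[-0.61,0.03,0.13]],"turn":[-0.02,-0.04,-0.05,-0.05,-0.05]}' 1
python3 - <<'E'
from h import *
np.set_printoptions(precision=4,suppress=True)
o=get_obs();R=Ro.from_quat(o["eef_rot"]).as_matrix()
print("yaw",np.degrees(np.arctan2(R[1,0],R[0,0])),R[:,2],o["position"],o["q"])
p=snapshot("wrist");save(p,"w9.png")
for l in("cover_handle","catch_thumb"):
    for d in place_of(p,l)[:2]:
        X=W(p,d["at"]);print(l,d["confidence"],X,px(p,X))
for z in(.16,.131):print(mv([.4562,.0138,z]))
E
```

```text
[-0.62440628  0.01813063  0.15687136]
clock: 24.35
position: [0.4568, 0.0166, 0.1935]
eef_rot: [0.652, 0.756, -0.031, 0.045]
contact_force: [-0.5, 0.1, -0.6]
grip_width: 0.0878
grasp_force: 0.0
yaw 98.37598526081105 [ 0.0274 -0.1052 -0.9941] [0.4568 0.0166 0.1935] [-0.025   0.1649  1.8472 -0.1174  1.1022 -0.1202]
cover_handle 0.84 [0.4526 0.0135 0.1482] [245.9914 201.2798]
catch_thumb 0.6 [ 0.4679 -0.0985  0.1221] [245.8225 303.6056]
catch_thumb 0.33 [0.632  0.0107 0.0964] [442.9062 207.7905]
[ 0.0032 -0.0122  0.2266]
[ 0.0241 -0.0147  0.4187]
```

View pics/w9.png

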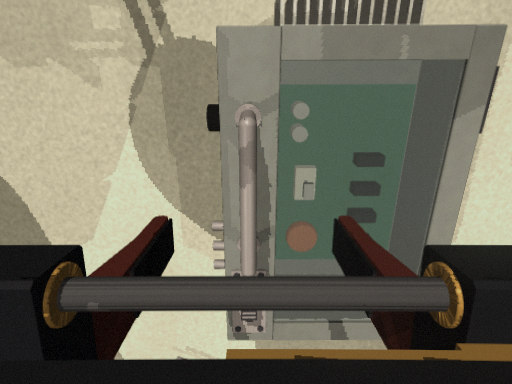

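The bar is centred between the open fingers at column 248, parallel to the pads, and the catch is at (247,312). I'll go down and grip.

```bash
python3 -m creep '{"travel":[[0,-0.01,0.1],[0.01,-0.01,0.2],[0.02,-0.015,0.3],[0.02,-0.015,0.38],[0.02,-0.02,0.42],[0.02,-0.02,0.42]],"turn":[0,0,0,0,0,0]}' 1
python3 -m creep '{"travel":[[0,0,0],[0,0,0],[0,0,0],[0,0,0],[0,0,0],[0,0,0],[0,0,0],[0,0,0],[0,0,0],[0,0,0]],"turn":[0,0,0,0,0,0,0,0,0,0]}' 0
```

```text
clock: 25.25
position: [0.4554, 0.0124, 0.1306]
eef_rot: [0.652, 0.756, -0.031, 0.045]
contact_force: [-0.2, -0.3, -0.6]
grip_width: 0.0875
grasp_force: 0.0
clock: 26.5
position: [0.4548, 0.0122, 0.1307]
eef_rot: [0.652, 0.756, -0.031, 0.045]
contact_force: [-3.4, -0.8, 3.2]
grip_width: 0.0113
grasp_force: 30.0
```

```bash
python3 -m creep '{"travel":[[0,0,-0.01],[0,0,-0.02],[0,0,-0.02],[0,0,-0.02]],"turn":[0,0,0,0]}'
python3 -m creep '{"travel":[[0,0,-0.01],[0,0,-0.015],[0,0,-0.015]],"turn":[0,0,0]}'
python3 -m creep '{"travel":[[0,0,-0.01],[0,0,-0.015],[0,0,-0.015]],"turn":[0,0,0]}'
```

```text
clock: 27.0
position: [0.4556, 0.0123, 0.1337]
eef_rot: [0.652, 0.756, -0.031, 0.045]
contact_force: [-0.2, -3.7, -4.5]
grip_width: 0.0109
grasp_force: 30.0
clock: 27.38
position: [0.4565, 0.0124, 0.1364]
eef_rot: [0.652, 0.756, -0.03, 0.046]
contact_force: [2.0, -5.4, -5.6]
grip_width: 0.0114
grasp_force: 30.0
clock: 27.75
position: [0.4573, 0.0126, 0.1389]
eef_rot: [0.652, 0.756, -0.03, 0.047]
contact_force: [2.9, -5.4, -5.9]
grip_width: 0.0113
grasp_force: 30.0
```

It has risen 8 mm at a steady 6 N, well past the 4 mm stop, so the cover is free and the catch can stay. Next I'll work out the arc.

```bash
python3 - <<'E'
from h import *
np.set_printoptions(precision=3,suppress=True)
o=get_obs();Ri=Ro.from_quat(o["eef_rot"]).inv();h=np.radians(8.6)
P=lambda t:np.array([-.180*np.cos(t)+.052*np.sin(t),.180*np.sin(t)+.052*np.cos(t)])
t0=.045
for t in np.arange(.1,1.06,.08):
    d=P(t)-P(t0);print(round(t,2),Ri.apply([d[0]*np.cos(h),d[0]*np.sin(h),d[1]])/.15)
E
```

```text
0.1 [-0.007  0.025 -0.064]
0.18 [-0.017  0.067 -0.154]
0.26 [-0.026  0.116 -0.24 ]
0.34 [-0.035  0.173 -0.322]
0.42 [-0.044  0.235 -0.4  ]
0.5 [-0.051  0.304 -0.472]
0.58 [-0.059  0.378 -0.538]
0.66 [-0.065  0.457 -0.599]
0.74 [-0.071  0.541 -0.653]
0.82 [-0.076  0.629 -0.7  ]
0.9 [-0.08   0.721 -0.74 ]
0.98 [-0.083  0.815 -0.772]
```

```bash
python3 -m creep '{"travel":[[-0.005,0.025,-0.065],[-0.01,0.045,-0.11],[-0.015,0.067,-0.155],[-0.02,0.09,-0.2],[-0.025,0.115,-0.24],[-0.03,0.145,-0.28],[-0.035,0.173,-0.32],[-0.04,0.205,-0.36],[-0.045,0.235,-0.4],[-0.045,0.235,-0.4]],"turn":[0,0,0,0,0,0,0,0,0,0]}'
```

```text
clock: 29.0
position: [0.4891, 0.0173, 0.1993]
eef_rot: [0.652, 0.756, -0.032, 0.045]
contact_force: [-1.7, -5.9, -4.1]
grip_width: 0.0112
grasp_force: 30.0
```

```bash
python3 -m creep '{"travel":[[-0.005,0.035,-0.037],[-0.007,0.069,-0.072],[-0.01,0.106,-0.105],[-0.015,0.143,-0.138],[-0.018,0.182,-0.17],[-0.02,0.222,-0.2],[-0.025,0.264,-0.227],[-0.027,0.306,-0.253],[-0.03,0.35,-0.277],[-0.032,0.394,-0.3],[-0.032,0.394,-0.3]],"turn":[0,0,0,0,0,0,0,0,0,0,0]}'
python3 -m creep '{"travel":[[0,0.046,-0.02],[0,0.092,-0.04],[-0.005,0.139,-0.056],[-0.007,0.186,-0.072],[-0.007,0.235,-0.085],[-0.007,0.235,-0.085],[-0.007,0.235,-0.085]],"turn":[0,0,0,0,0,0,0]}'
python3 - <<'E'
from h import *
np.set_printoptions(precision=3,suppress=True)
p=snapshot("scene");save({"img":cv2.resize(np.array(p["img"])[90:290,120:420],(750,500))},"s10.png")
for l in("cover_handle","thermo","thermo_lens","screwdriver","multimeter","solder_spool"):
    for d in place_of(p,l)[:2]:print(l,d["confidence"],W(p,d["at"]))
E
```

```text
clock: 30.38
position: [0.5454, 0.0257, 0.2472]
eef_rot: [0.653, 0.756, -0.033, 0.045]
contact_force: [-10.6, -4.4, 14.7]
grip_width: 0.011
grasp_force: 30.0
clock: 31.25
position: [0.5824, 0.0312, 0.261]
eef_rot: [0.653, 0.756, -0.031, 0.047]
contact_force: [-5.2, -5.3, 11.6]
grip_width: 0.0111
grasp_force: 30.0
cover_handle 0.61 [0.587 0.031 0.282]
thermo 0.67 [0.245 0.267 0.002]
thermo 0.6 [ 0.49   0.344 -0.006]
thermo_lens 0.82 [0.492 0.271 0.008]
thermo_lens 0.8 [0.275 0.327 0.012]
screwdriver 0.55 [ 0.471 -0.322 -0.002]
multimeter 0.66 [ 0.706 -0.366 -0.001]
multimeter 0.17 [0.491 0.271 0.013]
solder_spool 0.6 [ 0.705 -0.365 -0.001]
solder_spool 0.56 [0.819 0.044 0.001]
```

View pics/s10.png

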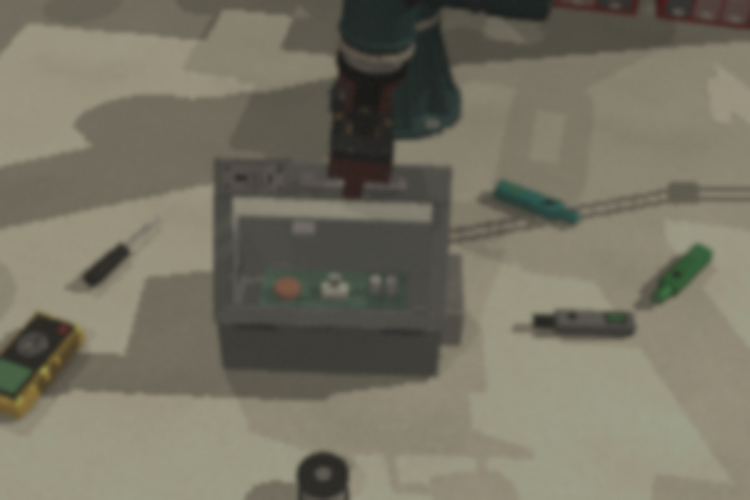

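The cover stands open at about 57 degrees with the fingers on the bar. The thermometer lies on the bench and the bystanders haven't moved.

```bash
python3 -m creep '{"travel":[[0,0,0],[0,0,0],[0,0,0]],"turn":[0,0,0]}'; python3 -c "
from station import *
print(hand_in())"
```

```text
clock: 31.98
position: [0.5823, 0.0312, 0.2609]
eef_rot: [0.653, 0.756, -0.031, 0.047]
contact_force: [-5.6, -5.1, 10.9]
grip_width: 0.0111
grasp_force: 30.0
the job is handed in; nothing more can be done
None
```

I held the thermometer on the heat sink and laid it back down, the tug showed the cover wasn't caught so I left the catch alone, and I handed in at 32 s holding the cover by its handle at about 57°; no verdict was returned.

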